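# Index a ratchet carousel, load a capacitor and bring it to the microscope

## Task

Pull the red ratchet lever of the capacitor carousel towards the robot in full strokes, letting it spring back after each, until the empty orange-marked bay faces the loading shelf; then slide the blue capacitor along the shelf into that bay, upright, all the way in against the hub. Work the lever again until the blue capacitor stands at the yellow inspection marker under the microscope, and leave the lever sprung back. Turn the carousel only with its lever, do not lift or topple the capacitor, and leave everything else on the bench where it is.

Things in the scene. Friction and masses are not known exactly. Their poses are not given: they have to be found in the camera images.
- indexer: Fixed machine: dark steel base plate 250 x 250 x 8 mm with carousel, lever, loading shelf and microscope. Origin on the carousel's vertical axis at bench height; z up. Its -y axis points from the axis along the loading shelf. All directions here are in this frame, seen from above
- shelf_end (a point): Middle of the loading shelf's open outer end, on its top, 46 mm above the bench, 261 mm from the carousel's axis. The shelf is an aluminium block 56 mm wide that runs from 115 to 261 mm from the axis towards -y. On it two blue guide rails, 10 mm high and 37 mm apart, run along its length, centred on it
- microscope_nose (a point): Nose of the microscope, 121 mm above the bench, 143 mm from the axis, 30 degrees from +x towards -y. Its stand is 205 mm from the axis in that direction and reaches 207 mm above the bench. Below the nose the yellow marker, a small post 52 mm high, 125 mm from the axis
- rotor: The carousel: white disc, radius 112 mm, top 44 mm above the bench; hub of radius 67 mm, 20 mm taller; 12 bays every 30 degrees between fins 12 mm high. Eleven hold fixed black capacitors (32 mm diameter, 45 mm tall). Origin on its axis at bench height; its -y axis passes through the empty bay. It turns only counter-clockwise (ratchet), may start between clicks, stays where it stops
- empty_bay (a point): Middle of the empty bay (orange disc on its floor), on the disc's surface, 84 mm from the axis, 44 mm above the bench; an orange bar on the hub points at it. A capacitor that touches the hub stands with its centre 83 mm from the axis, with about 4 mm play to either side between the fins
- load_mark (a point): Fixed point where the empty bay's middle must be for loading: in line with the shelf, 84 mm from the axis, 44 mm above the bench. The ratchet stops within about 3 mm of it
- inspect_mark (a point): Fixed point at the inspection marker, under the microscope: 84 mm from the axis, 44 mm above the bench, two clicks (60 degrees) counter-clockwise from load_mark
- lever (a joint): Angle of the ratchet lever about the carousel's axis, rad: 0 at its rest stop (a spring returns it), 0.61 at its end stop; growing = counter-clockwise, towards the robot. A stroke to the end stop brings the carousel to the next click (30 degrees; the first may be less); the lever returns without it, and must return fully. It clicks only beyond 0.57 rad. Pulling takes 3 to 6 N
- lever_top (a point): Top centre of the lever's upright post with its red grip: 160 mm from the carousel's axis, 112 mm above the bench; grip diameter 20 mm, from 50 to 112 mm above the bench. The post stands on the machine's +y side, at rest 72 degrees from +x of indexer towards +y, and swings to 107 degrees
- capacitor: Loose blue capacitor with aluminium top, upright cylinder of 32 mm diameter and 45 mm height, 40 to 85 g, standing between the shelf's rails. Origin at the centre of its underside, z up
- spare_a: Loose black capacitor, diameter 32 mm, 45 mm tall, standing on the bench beside the shelf (to be left alone). Origin at the centre of its underside
- spare_b: Another loose black capacitor, the same, on the other side of the shelf (to be left alone)
- meter: Yellow multimeter lying on the bench, 150 x 75 x 36 mm (to be left alone). Origin at the centre of its underside, x along its length
- driver: Screwdriver lying on the bench beyond the shelf's outer end (to be left alone). Origin near its middle, x along it
- spool: Metal spool standing on end, diameter 60 mm, 41 mm tall (to be left alone). Origin at the centre of its underside
- jar: Amber jar with a red cap, diameter 52 mm, 55 mm tall (to be left alone). Origin at the centre of its underside
- tray: Blue parts tray with compartments, 110 x 160 x 35 mm (to be left alone). Origin at the centre of its underside, x across its length

How it is judged:
By the outcome, as a careful person would: the job done as asked, in the order asked, and still so for the second after the job is handed in, with the robot touching nothing.
It also fails if it takes over 72 s, if anything falls off the work surface, if the arm or the gripper's body presses on something with over 40 N, if the wrist force passes 120 N, or if a joint passes its speed limit or range.

## Robot

A 6-joint arm with a two-finger parallel gripper is mounted at the origin on the work surface. World frame = base frame: x ahead of the robot, y to its left, z up, the work surface at z = 0. Lengths are in mm, angles in rad, forces in N, time in s.
With the tool pointing down it reaches from about 225 to 725 mm from the base axis. Payload 3.1 kg.
Tool frame: the origin (TCP) lies midway between the tips of the shut fingers; the grasp point (between the pads) lies 19 mm behind it; z points along the fingers, y is the line along which they close (so a half turn about z gives the same grasp; the last joint's range is limited). The gripper opens to 85 mm and grips with 20 to 120 N. Pads are 22 mm wide; open, the fingers measure 114 mm over their backs; the gripper's body (76 mm by 85 mm) begins 54 mm behind the grasp point. The pads swing forward as they close: fully open they stand 13 mm farther back than shut.
Start: joints at [-1.292, 0.048, 0.099, 1.622, 0, 1.443], TCP at [207.713, -482.154, 231.312] pointing down, gripper open.
Joint ranges: [-2.91, 2.91], [-0.99, 1.94], [-1.21, 1.42], [-2.12, 2.29], [-1.49, 1.47], [-3.14, 3.14]. Speed limits (rad/s): [2.79, 2.79, 3.14, 3.14, 3.14, 3.14].

## Interface

Orientations are given as a unit quaternion [x, y, z, w].
In Python, from cell import ctrl, cams gives the robot as it stands.
- The arm moves only by the tool arm_command, never from a script. Its argument "increments" is a list of rows, each a list of 2 entries, a list of its own where there are three numbers: the shift along the world's x, y, z in cm, then the turn about the world's z in rad. A call has 1 to 20 rows; each row is the pose to reach, as a shift and turn from the pose commanded when the call began; what a row does not reach only later rows make up. A row lasts 1/8 s, in which the tool goes at most 62.5 mm and 10.7 degrees, less where a joint would pass 70% of its speed; a pose out of reach is approached as far as the arm can. A call with a gripper value outside its range is refused whole. "gripper" is the closure, from 0 (fully open) to 1 (shut), set as the call begins (left out, the last holds). The fingers move at their own pace and stop on an object; "grip_force" is the grip in N (left out, the last holds). Time passes only in rows, so rows that repeat a pose let the fingers close. It gives the time, the measured TCP pose, the force, the opening and the grip force at its end, in the units of the state.
- ctrl.get_state(): the state, without advancing time (a new reading comes with each control period).
- cams.grab_frame(name): name is "side" or "top"; returns (picture, depth): 420x560x3 uint8, red, green, blue; 420x560 float32, mm along the optical axis (not along the pixel's ray), 0 where there is no reading.
- cams.camera_model(name): a dict with "K" (3x3 intrinsics, pixels), "R" (3x3) and "t" (3): a world point X has camera coordinates R X + t. Camera axes: x right, y down, z forward; pixel columns grow to the right and rows downward; lengths in mm; the calibration is good to about 2 mm. A picture is of the moment at which its call begins. camera_model takes no time and is no camera call.
- ctrl.hand_in(): hands the job in; it is judged then, once.
Trained networks look in the newest picture that a camera, given by its name, has taken for a name from the list of things; names that differ only in an ending like _2 or _b are one class to them, and where a whole thing is asked for, a point or a joint stands for the part that bears it (a point fixed in the world has none). Each returns a list of dicts, best first, with "score" (0 to 1); they miss things now and then, are a little off and sometimes report something else, mostly with a low value. They report only what shows in the picture. A call takes as long as a camera call.
- cams.spot_in(label, camera): "at" ([x, y, z] in mm, in world coordinates, good to about 4 mm: the middle of the surface that is visible of it).
- cams.silhouettes(label, camera): "region" (420x560 bool, what is visible of it).
The state is a dict: "clock": time; "q": joint angles; "dq": joint speeds; "joint_torque": joint torques, N m; "eef_pos": TCP position; "ee_rot": TCP orientation; "wrist_force": force on the tool from outside, world axes, zero at the start; "moment": the same for the moment, N m; "gripper_width": opening from 0.0 (shut) to 1.0 (fully open); "grasp_force": force on a finger pad.
Only numpy, scipy, OpenCV 4.12 (cv2) and the standard library are available. Lean on these libraries where they do the work, as an engineer would, in place of code of your own. Each camera call takes 0.05 s, during which the arm holds its last target. There are 200 camera calls.

## Working session

There is one attempt and no reset: what is moved stays moved. The work goes in short steps, Python scripts to look and compute and a tool call to move; the robot and the scene stay as the last step left them, time stands still between calls to the robot, and variables do not carry over. Pictures are saved under pics/ and viewed, at most 10 in all, crops included, and the job is handed in when it is done.

Besides the shell and the picture viewer there is one more tool, called after ">>>" in YAML: its name, and indented under it one key for each argument. arm_command: Moves the arm, as the interface text tells. Its arguments: {"type":"object","properties":{"increments":{"type":"array"},"gripper":{"type":"number"},"grip_force":{"type":"number"}},"required":["increments"]}

```bash
mkdir -p pics; cat > h.py <<'E'
from cell import ctrl,cams
import numpy as np,cv2
def grab(n,f=None):
    p,d=cams.grab_frame(n)
    if f: cv2.imwrite('pics/'+f,p[:,:,::-1])
    return p,d
def world(n,u,v,z=None,d=None):
    m=cams.camera_model(n);K,R,t=[np.array(m[k],float) for k in('K','R','t')]
    r=np.linalg.inv(K)@np.array([u,v,1.]);c=-R.T@t;w=R.T@r
    return c+w*(d if z is None else (z-c[2])/w[2])
def pix(n,X):
    m=cams.camera_model(n);p=np.array(m['K'])@(np.array(m['R'])@np.array(X,float)+np.array(m['t']));return p[:2]/p[2]
E
python3 - <<'E'
from h import *
for n in('top','side'):
    grab(n,n+'0.png')
    for l in ('capacitor','lever_top','shelf_end','microscope_nose','rotor','empty_bay'):
        print(n,l,[(np.round(x['at']),round(x['score'],2)) for x in cams.spot_in(l,n)][:3])
print(ctrl.get_state())
E
```

```text
top capacitor []
top lever_top [(array([603.,  86.,  19.]), 0.6)]
top shelf_end [(array([550., -70.,  45.]), 0.93), (array([ 403., -375.,   24.]), 0.27)]
top microscope_nose [(array([555., -69.,  46.]), 0.76)]
top rotor [(array([551., -51.,  66.]), 0.81)]
top empty_bay [(array([ 428., -249.,   47.]), 0.7), (array([546., -47.,  63.]), 0.62)]
side capacitor [(array([ 539., -237.,   92.]), 0.5)]
side lever_top [(array([607.,  96.,  75.]), 0.64)]
side shelf_end [(array([ 553., -128.,   53.]), 0.81)]
side microscope_nose [(array([ 558., -123.,   54.]), 0.81)]
side rotor [(array([544., -70.,  64.]), 0.97), (array([ 557., -125.,   51.]), 0.27)]
side empty_bay [(array([545., -66.,  64.]), 0.81), (array([ 374., -493.,   56.]), 0.53)]
{'clock': 0.7, 'q': array([-1.29182194e+00,  4.79379345e-02,  9.92257255e-02,  1.62201467e+00,
       -9.55962102e-06,  1.44302415e+00]), 'dq': array([-0.00126883, -0.00047939, -0.00092153,  0.00152067, -0.00119003,
        0.00124207]), 'joint_torque': array([-6.66529213e-04, -3.38497496e+01,  3.20056486e+01,  5.79040534e-04,
       -3.43797456e-04, -5.10752400e-06]), 'eef_pos': array([ 207.70006558, -482.16268151,  231.35679273]), 'ee_rot': array([ 9.79390835e-01,  2.01974234e-01, -2.14347466e-06,  3.49859613e-05]), 'wrist_force': array([-0.6162157 ,  0.37184834,  0.79936457]), 'moment': array([ 0.00728069, -0.01881917,  0.02865769]), 'grasp_force': 0.0, 'gripper_width': 1.0011677488950532}
```

View pics/top0.png

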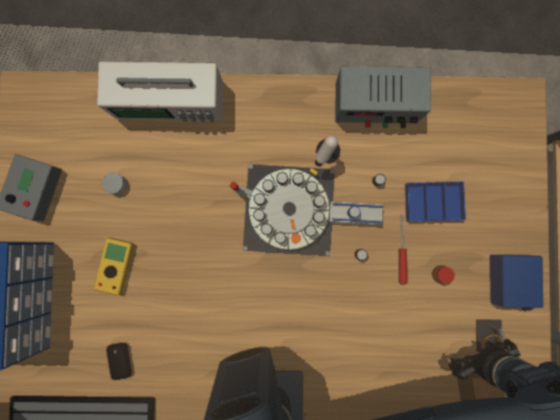

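View pics/side0.png

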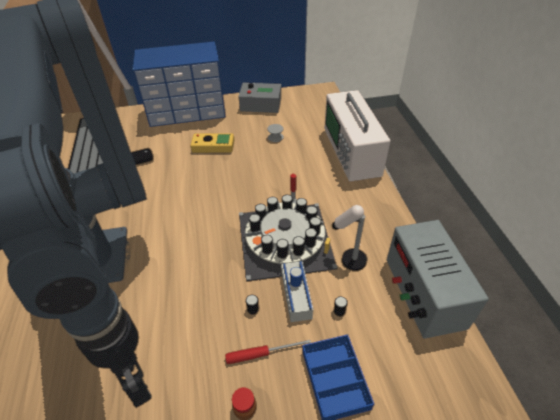

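The top view shows the carousel at about (289,209), the lever grip at (234,186) and the empty bay at (296,239). The shelf runs right to (383,213) with the capacitor at (354,212), and the microscope is at (327,150). Next I'll measure these more precisely.

```bash
python3 - <<'E'
from h import *
p,d=grab('top'); m=cams.camera_model('top')
c=p[135:265,220:400]; cv2.imwrite('pics/c1.png',cv2.resize(c[:,:,::-1],None,fx=4.4,fy=4.4,interpolation=cv2.INTER_CUBIC))
V,U=np.mgrid[135:265,220:400]; K,R,t=map(np.array,(m['K'],m['R'],m['t']))
D=d[135:265,220:400]
P=np.stack([(U-K[0,2])/K[0,0]*D,(V-K[1,2])/K[1,1]*D,D],-1); W=(P-t)@R
print('cam',-R.T@t,'K',K[0,0])
hsv=cv2.cvtColor(c,cv2.COLOR_RGB2HSV); H,S,Vv=[hsv[...,i].astype(int) for i in range(3)]
def rep(n,mk): 
    q=W[mk]; print(n,mk.sum(),np.round(q.mean(0),1),np.round(np.median(q,0),1),'px',U[mk].mean().round(1),V[mk].mean().round(1))
    return q
lev=rep('red',((H<6)|(H>172))&(S>150)&(Vv>60)&(U<250))
print(np.round(lev))
rep('orange',(H>6)&(H<16)&(S>170)&(Vv>150)&(U>285)&(U<305)&(V>200))
b=rep('blue',(H>100)&(H<125)&(S>110)&(U>325))
sh=(W[...,2]>38)&(W[...,2]<62)&(U>336)&(U<390)&(V<228)&(V>198)
q=rep('shelf',sh); print(cv2.minAreaRect(q[:,:2].astype(np.float32)))
hub=(W[...,2]>58)&(W[...,2]<70)&(np.hypot(U-289,V-209)<28)
q=rep('hub',hub);print(cv2.minEnclosingCircle(q[:,:2].astype(np.float32)))
dk=((Vv<90)&(S<90)&(U>240)&(U<338)&(V>160)&(abs(W[...,2]-8)<6)).astype(np.uint8)
q=W[dk>0];print('plate',cv2.minAreaRect(q[:,:2].astype(np.float32)))
E
```

```text
cam [ 464.90695532  -37.47909543 1422.08999706] K 494.3053267645386
red 35 [605.4  97.6 108.9] [605.9  96.9 111.6] px 233.8 185.5
[[614.  99. 115.]
 [612. 105. 113.]
 [611. 102. 115.]
 [611.  99. 116.]
 [612.  97. 113.]
 [612.  94. 110.]
 [609. 105. 109.]
 [609. 102. 111.]
 [609.  99. 113.]
 [609.  97. 112.]
 [609.  94. 117.]
 [606. 105. 112.]
 [606. 102. 112.]
 [606.  99. 117.]
 [607.  97. 111.]
 [607.  94. 111.]
 [607.  92. 109.]
 [604. 105. 112.]
 [604. 102. 110.]
 [603.  99. 116.]
 [603.  96. 115.]
 [604.  94. 108.]
 [604.  91. 112.]
 [606.  91.  91.]
 [601. 102. 111.]
 [601.  99. 115.]
 [601.  97. 113.]
 [601.  94. 112.]
 [602.  93. 100.]
 [604.  91.  89.]
 [599. 100. 109.]
 [599.  97. 110.]
 [599.  95. 103.]
 [601.  93.  90.]
 [599.  95.  76.]]
orange 39 [467.8 -70.3  45.7] [467.8 -71.3  45.9] px 295.6 238.0
blue 0 [nan nan nan] [nan nan nan] px nan nan
shelf 781 [ 540.2 -248.8   49.1] [ 539.8 -254.6   47.9] px 360.0 212.7
((540.869140625, -246.79632568359375), (128.6002960205078, 56.15868377685547), 87.30558776855469)
hub 1676 [550.3 -49.5  64.3] [549.7 -49.5  64.3] px 288.5 207.9
((548.3552856445312, -51.45797348022461), 76.14107513427734)
plate ((561.7606201171875, -43.82722473144531), (264.033935546875, 268.9117736816406), 87.49126434326172)<stdin>:10: RuntimeWarning: Mean of empty slice.
  ret = um.true_divide(
  return _methods._mean(a, axis=axis, dtype=dtype,
  ret = ret.dtype.type(ret / rcount)
```

View pics/c1.png

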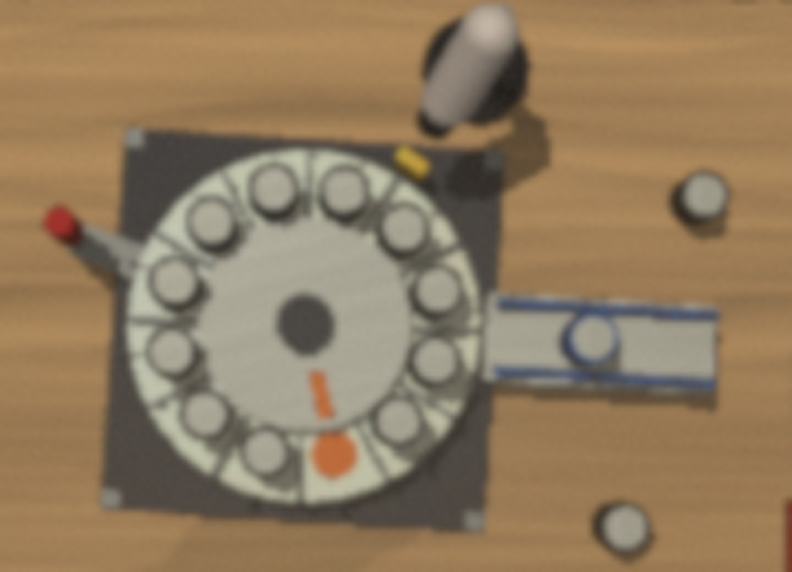

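>>> arm_command:
  increments:
    - [[10,14.5,0],0.3]
    - [[20,29,0],0.6]
    - [[30,43.5,0],0.9]
    - [[39.9,58.1,0],1.164]
    - [[39.9,58.1,0],1.164]
    - [[39.9,58.1,0],1.164]
    - [[39.9,58.1,0],1.164]
    - [[39.9,58.1,0],1.164]
    - [[39.9,58.1,0],1.164]
    - [[39.9,58.1,0],1.164]
    - [[39.9,58.1,0],1.164]
    - [[39.9,58.1,0],1.164]
    - [[39.9,58.1,0],1.164]
    - [[39.9,58.1,0],1.164]
    - [[39.9,58.1,-4],1.164]
    - [[39.9,58.1,-8],1.164]
    - [[39.9,58.1,-8],1.164]
    - [[39.9,58.1,-8],1.164]
    - [[39.9,58.1,-8],1.164]
  gripper: 0.45

```text
clock: 3.12
eef_pos: [608.4, 98.5, 154.6]
ee_rot: [0.707, 0.707, 0.002, 0.002]
wrist_force: [0.0, 0.4, 1.2]
gripper_width: 0.55
grasp_force: 0.0
```

```bash
python3 - <<'E'
from h import *
for n,a,z in [('hub',(304,325),64),('b1',(135,138),8),('b2',(493,160),8),('b3',(472,520),8),('b4',(111,497),8),('lev',(61,222),112),('cap',(592,338),91),('bay',(334,455),44),('r1',(498,302),56),('r2',(718,315),56),('r3',(498,370),56),('r4',(716,386),56)]:
    print(n,np.round(world('top',220+(a[0]+.5)/4.4-.5,135+(a[1]+.5)/4.4-.5,z),1))
p,d=grab('side')
o=[int(v) for v in pix('side',(590,60,80))];print(o)
x0=max(o[0]-75,0);y0=max(o[1]-70,0)
cv2.imwrite('pics/c2.png',cv2.resize(p[y0:y0+140,x0:x0+180,::-1],None,fx=4,fy=4))
s=ctrl.get_state();print(s['clock'],s['eef_pos'],s['ee_rot'],s['gripper_width'],s['q'])
E
```

```text
hub [548.6 -50.   64. ]
b1 [673.3  61.6   8. ]
b2 [ 661.9 -173.     8. ]
b3 [ 426.8 -160.9    8. ]
b4 [438.8  73.2   8. ]
lev [606.2  98.2 112. ]
cap [ 541.2 -226.5   91. ]
bay [467.7 -70.2  44. ]
r1 [ 565.2 -172.1   56. ]
r2 [ 558.7 -310.8   56. ]
r3 [ 522.3 -172.4   56. ]
r4 [ 514.  -309.6   56. ]
[289, 192]
3.175 [608.32175991  98.66590194 154.36891038] [0.70722445 0.70698468 0.00184159 0.00168763] 0.5502124808022738 [ 5.20451002e-02  2.77239492e-01  2.04245733e-01  1.49280693e+00
 -4.30435583e-05  1.62318041e+00]
```

View pics/c2.png

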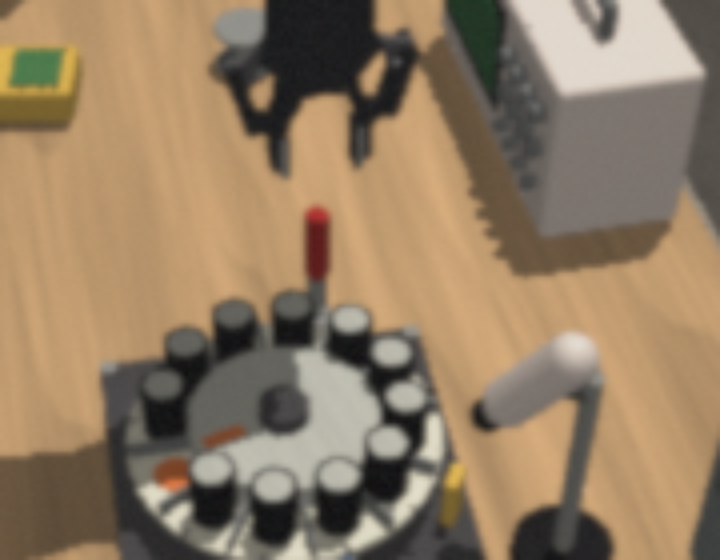

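The side view shows the fingers straddling the red grip (318,245), clear on both sides. I'll go down and make the first stroke, stopping just short of the end stop to check the force.

>>> arm_command:
  increments:
    - [[0,0.1,-4],0]
    - [[0,0.1,-8.4],0]
    - [[0,0.1,-8.4],0]
    - [[-1.2,0.3,-8.4],0]
    - [[-2.4,0.6,-8.4],0]
    - [[-3.6,0.8,-8.4],0]
    - [[-4.8,1.0,-8.4],0]
    - [[-6.0,1.1,-8.4],0]
    - [[-7.2,1.1,-8.4],0]
    - [[-8.4,1.0,-8.4],0]
    - [[-9.4,0.8,-8.4],0]
    - [[-10.2,0.7,-8.4],0]
    - [[-10.6,0.7,-8.4],0]
    - [[-10.6,0.7,-8.4],0]
    - [[-10.6,0.7,-8.4],0]

```text
clock: 5.05
eef_pos: [500.7, 105.3, 67.3]
ee_rot: [0.707, 0.707, -0.001, 0.0]
wrist_force: [1.7, -0.0, 1.2]
gripper_width: 0.551
grasp_force: 1.1
```

```bash
cat > lev.py <<'E'
from h import *
import sys
p,d=grab('top')
c=p[135:265,220:400]; hsv=cv2.cvtColor(c,cv2.COLOR_RGB2HSV); H,S,Vv=[hsv[...,i].astype(int) for i in range(3)]
V,U=np.mgrid[135:265,220:400]
def loc(n,mk,z):
    if mk.sum()<4: print(n,'unseen');return
    w=world('top',U[mk].mean(),V[mk].mean(),z);a=np.degrees(np.arctan2(w[1]+50,w[0]-549.5))+2.9
    print(n,mk.sum(),np.round(w,1),'r',np.hypot(w[0]-549.5,w[1]+50).round(1),'ang',a.round(1)%360)
loc('lever(72..107)',((H<6)|(H>172))&(S>150)&(Vv>60)&(U<250),112)
o=(H>6)&(H<16)&(S>150)&(Vv>100)
r=np.hypot(U-289,V-209)
loc('bay(270)',o&(r>24)&(r<36),44); loc('bar',o&(r<25)&(r>8),64)
s=ctrl.get_state();print(s['clock'],np.round(s['eef_pos'],1),np.round(s['wrist_force'],1),s['gripper_width'])
if len(sys.argv)>1: cv2.imwrite('pics/'+sys.argv[1],cv2.resize(c[:,:,::-1],None,fx=4.4,fy=4.4,interpolation=cv2.INTER_CUBIC))
E
python3 lev.py c3.png
```

```text
lever(72..107) unseen
bay(270) 58 [474.9 -87.7  44. ] r 83.6 ang 209.8
bar 15 [508.2 -71.5  64. ] r 46.6 ang 210.4
5.1 [500.8 105.3  67.3] [ 2.8 -0.5  0.6] 0.5515809136354443
```

>>> arm_command:
  increments:
    - [[-0.4,0,0],0]
    - [[-0.8,0,0],0]
    - [[-0.8,0,0],0]
    - [[-0.8,0,0],0]

```text
clock: 5.6
eef_pos: [496.4, 104.6, 67.3]
ee_rot: [0.708, 0.707, 0.002, 0.003]
wrist_force: [12.1, -3.3, -5.8]
gripper_width: 0.551
grasp_force: 6.2
```

```bash
python3 lev.py
```

```text
lever(72..107) unseen
bay(270) 58 [476.  -89.5  44. ] r 83.5 ang 211.2
bar 15 [510.4 -71.6  64. ] r 44.7 ang 211.8
5.65 [496.4 104.6  67.2] [12.1 -3.4 -6.1] 0.5510494541142409
```

>>> arm_command:
  increments:
    - [[1.5,0.2,0],0]
    - [[3,0.4,0],0]
    - [[4.5,0.4,0],0]
    - [[6,0.3,0],0]
    - [[7.5,0.1,0],0]
    - [[9,-0.2,0],0]
    - [[10.5,-0.5,0],0]
    - [[11.5,-0.6,0],0]
    - [[11.5,-0.6,0],0]
    - [[11.5,-0.6,0],0]
    - [[11.5,-0.6,0],0]

```text
clock: 7.02
eef_pos: [607.0, 100.0, 67.2]
ee_rot: [0.707, 0.707, -0.0, -0.0]
wrist_force: [-0.7, 0.2, 0.0]
gripper_width: 0.548
grasp_force: 0.0
```

```bash
python3 lev.py; python3 -c "
from h import *
p,d=grab('side');p=p[140:260,200:380]
cv2.imwrite('pics/c4.png',cv2.resize(p[:,:,::-1],None,fx=4,fy=4))"
```

```text
lever(72..107) unseen
bay(270) 59 [475.8 -89.7  44. ] r 83.7 ang 211.2
bar 16 [510.8 -71.2  64. ] r 44.1 ang 211.6
7.075 [607.2 100.   67.3] [-0.  -0.9  0.3] 0.5478681854890964
```

View pics/c4.png

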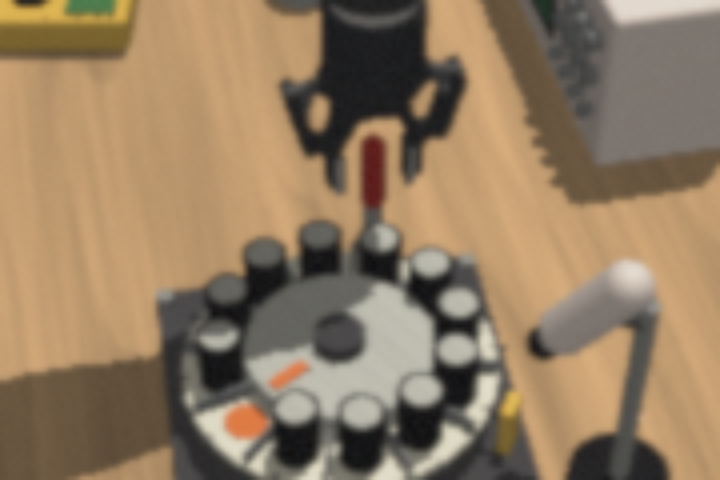

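The lever has sprung back and stands free between the fingers (373,170). The carousel is one click on, with the bay at 211°, so two more strokes are needed.

>>> arm_command:
  increments:
    - [[-1.2,0.1,0],0]
    - [[-2.4,0.4,0],0]
    - [[-3.6,0.6,0],0]
    - [[-4.8,0.8,0],0]
    - [[-6.0,0.9,0],0]
    - [[-7.2,0.9,0],0]
    - [[-8.4,0.8,0],0]
    - [[-9.6,0.6,0],0]
    - [[-10.8,0.6,0],0]
    - [[-11.5,0.6,0],0]
    - [[-11.5,0.6,0],0]
    - [[-11.5,0.6,0],0]

```text
clock: 8.62
eef_pos: [496.3, 103.9, 67.3]
ee_rot: [0.708, 0.706, 0.001, 0.004]
wrist_force: [13.1, -1.8, -6.2]
gripper_width: 0.551
grasp_force: 6.7
```

>>> arm_command:
  increments:
    - [[1.5,0.2,0],0]
    - [[3,0.4,0],0]
    - [[4.5,0.4,0],0]
    - [[6,0.3,0],0]
    - [[7.5,0.1,0],0]
    - [[9,-0.2,0],0]
    - [[10.5,-0.5,0],0]
    - [[11.5,-0.6,0],0]
    - [[11.5,-0.6,0],0]
    - [[11.5,-0.6,0],0]
    - [[11.5,-0.6,0],0]

```text
clock: 10.0
eef_pos: [607.0, 100.0, 67.2]
ee_rot: [0.707, 0.707, -0.0, -0.0]
wrist_force: [-0.3, -0.7, 1.2]
gripper_width: 0.554
grasp_force: 0.0
```

>>> arm_command:
  increments:
    - [[-1.2,0.1,0],0]
    - [[-2.4,0.4,0],0]
    - [[-3.6,0.6,0],0]
    - [[-4.8,0.8,0],0]
    - [[-6.0,0.9,0],0]
    - [[-7.2,0.9,0],0]
    - [[-8.4,0.8,0],0]
    - [[-9.6,0.6,0],0]
    - [[-10.8,0.6,0],0]
    - [[-11.5,0.6,0],0]
    - [[-11.5,0.6,0],0]
    - [[-11.5,0.6,0],0]

```text
clock: 11.5
eef_pos: [496.3, 103.9, 67.4]
ee_rot: [0.708, 0.706, 0.002, 0.004]
wrist_force: [14.1, -2.7, -6.0]
gripper_width: 0.549
grasp_force: 6.7
```

>>> arm_command:
  increments:
    - [[1.5,0.2,0],0]
    - [[3,0.4,0],0]
    - [[4.5,0.4,0],0]
    - [[6,0.3,0],0]
    - [[7.5,0.1,0],0]
    - [[9,-0.2,0],0]
    - [[10.5,-0.5,0],0]
    - [[11.5,-0.6,0],0]
    - [[11.5,-0.6,0],0]
    - [[11.5,-0.6,0],0]
    - [[11.5,-0.6,0],0]

```text
clock: 12.88
eef_pos: [607.0, 100.0, 67.2]
ee_rot: [0.707, 0.707, -0.0, -0.0]
wrist_force: [0.8, 0.1, 0.0]
gripper_width: 0.551
grasp_force: 0.0
```

```bash
python3 lev.py
```

```text
lever(72..107) unseen
bay(270) 57 [ 547.1 -133.7   44. ] r 83.7 ang 271.3
bar 16 [549.1 -96.3  64. ] r 46.3 ang 272.5
12.925 [607.1 100.   67.3] [0.5 0.5 0.1] 0.5532843472116599
```

>>> arm_command:
  increments:
    - [[0,0,4],0]
    - [[0,0,9],0]
    - [[0,0,13],0]
    - [[-2,-6,13],0]
    - [[-3,-12,13],-0.05]
    - [[-4,-18,13],-0.05]
    - [[-5,-24,13],-0.05]
    - [[-6,-30,13],-0.05]
    - [[-6.9,-35,13],-0.05]
    - [[-6.9,-38,13],-0.05]
    - [[-6.9,-38,13],-0.05]
    - [[-6.9,-38,13],-0.05]
    - [[-6.9,-38,9],-0.05]
    - [[-6.9,-38,4],-0.05]
    - [[-6.9,-38,1],-0.05]
    - [[-6.9,-38,1],-0.05]
    - [[-6.9,-38,1],-0.05]
  gripper: 0.86

```text
clock: 15.05
eef_pos: [539.8, -279.7, 79.1]
ee_rot: [0.724, 0.69, 0.0, 0.001]
wrist_force: [-0.8, -0.2, 0.5]
gripper_width: 0.138
grasp_force: 0.0
```

```bash
python3 lev.py; python3 -c "
from h import *
p,d=grab('side');p=p[180:330,210:390]
cv2.imwrite('pics/c5.png',cv2.resize(p[:,:,::-1],None,fx=4,fy=4))"
```

```text
lever(72..107) 36 [604.5  96.8 112. ] r 156.7 ang 72.4
bay(270) 57 [ 547.1 -133.7   44. ] r 83.7 ang 271.3
bar 16 [549.1 -96.3  64. ] r 46.3 ang 272.5
15.1 [ 540.3 -280.3   79.9] [-0.2 -0.3  0.1] 0.1402544530989788
```

View pics/c5.png

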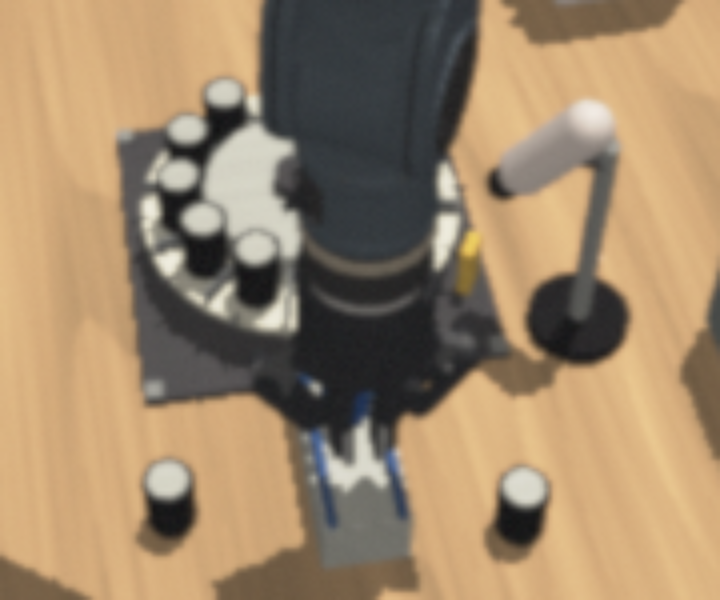

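The fingers are between the rails, behind the capacitor (360,440). I'll lower them and push slowly.

>>> arm_command:
  increments:
    - [[0,0,-1.9],0]
    - [[0,0,-1.9],0]
    - [[0,0.8,-1.9],0]
    - [[0.1,1.6,-1.9],0]
    - [[0.1,2.2,-1.9],0]
    - [[0.15,2.8,-1.9],0]
    - [[0.2,3.4,-1.9],0]
    - [[0.2,4.0,-1.9],0]
    - [[0.25,4.6,-1.9],0]
    - [[0.3,5.2,-1.9],0]
    - [[0.3,5.8,-1.9],0]
    - [[0.35,6.4,-1.9],0]
    - [[0.35,7.0,-1.9],0]
    - [[0.35,7.0,-1.9],0]

```text
clock: 16.9
eef_pos: [542.1, -209.5, 58.2]
ee_rot: [0.724, 0.689, 0.0, -0.0]
wrist_force: [-0.7, 0.6, -0.4]
gripper_width: 0.144
grasp_force: 0.0
```

>>> arm_command:
  increments:
    - [[0,0.5,0],0]
    - [[0.05,1.0,0],0]
    - [[0.1,1.5,0],0]
    - [[0.1,2.0,0],0]
    - [[0.15,2.5,0],0]
    - [[0.2,3.0,0],0]
    - [[0.2,3.5,0],0]
    - [[0.25,4.0,0],0]
    - [[0.25,4.4,0],0]
    - [[0.3,4.7,0],0]
    - [[0.3,4.7,0],0]
    - [[0.3,4.7,0],0]

```text
clock: 18.4
eef_pos: [545.2, -163.3, 58.3]
ee_rot: [0.725, 0.689, -0.0, 0.0]
wrist_force: [0.5, 0.2, 0.6]
gripper_width: 0.133
grasp_force: 0.1
```

```bash
python3 lev.py; python3 -c "
from h import *
p,d=grab('side');p=p[180:330,210:390]
cv2.imwrite('pics/c6.png',cv2.resize(p[:,:,::-1],None,fx=4,fy=4))"
```

```text
lever(72..107) 35 [604.7  97.1 112. ] r 157.1 ang 72.3
bay(270) unseen
bar 16 [549.1 -96.3  64. ] r 46.3 ang 272.5
18.45 [ 545.2 -163.3   58.3] [-0.5  0.  -1.5] 0.13995810869613162
```

View pics/c6.png

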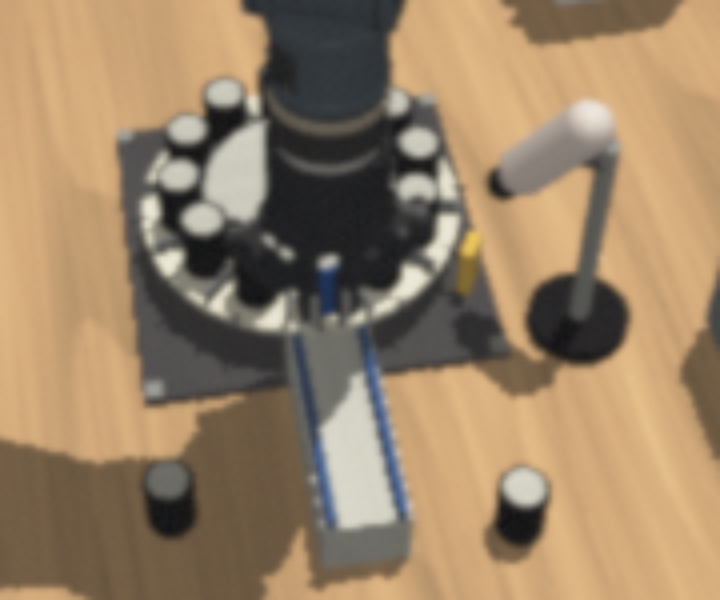

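The capacitor is upright (328,285), ahead of the fingers and nearly home. I'll press it on gently until it touches the hub.

>>> arm_command:
  increments:
    - [[0,0.2,0],0]
    - [[0.0,0.4,0],0]
    - [[0.0,0.5,0],0]
    - [[0.0,0.5,0],0]
    - [[0,0.5,0],0]

```text
clock: 19.12
eef_pos: [545.3, -158.4, 58.4]
ee_rot: [0.725, 0.689, -0.0, 0.0]
wrist_force: [-0.1, -2.6, 0.2]
gripper_width: 0.144
grasp_force: 0.6
```

>>> arm_command:
  increments:
    - [[0,0.15,0],0]
    - [[0.0,0.3,0],0]
    - [[0.0,0.3,0],0]
    - [[0,0.3,0],0]

```text
clock: 19.62
eef_pos: [545.6, -157.9, 59.2]
ee_rot: [0.725, 0.689, -0.002, 0.002]
wrist_force: [-1.0, -6.5, 0.8]
gripper_width: 0.143
grasp_force: 3.2
```

>>> arm_command:
  increments:
    - [[0,-0.8,0],0]
    - [[-0.1,-2,0],0]
    - [[-0.2,-4,0],0]
    - [[-0.2,-5,0],0]
    - [[-0.2,-5,5],0]
    - [[-0.2,-5,10],0]
    - [[-0.2,-5,14],0]
    - [[-0.2,-5,14],0]

```text
clock: 20.62
eef_pos: [545.5, -206.9, 203.5]
ee_rot: [0.725, 0.689, 0.002, 0.004]
wrist_force: [0.5, -0.0, -0.5]
gripper_width: 0.139
grasp_force: 0.0
```

>>> arm_command:
  increments:
    - [[1,6,0],0.05]
    - [[2,12,0],0.05]
    - [[3.5,18,0],0.05]
    - [[5,24,0],0.05]
    - [[6.4,30,0],0.05]
    - [[6.45,30.5,0],0.05]
    - [[6.45,30.5,0],0.05]
    - [[6.45,30.5,-2],0.05]
    - [[6.45,30.5,-4],0.05]
    - [[6.45,30.5,-4],0.05]
    - [[6.45,30.5,-4],0.05]
  gripper: 0.45

```text
clock: 22.0
eef_pos: [607.8, 98.4, 158.9]
ee_rot: [0.708, 0.706, 0.0, 0.0]
wrist_force: [-0.4, -0.3, -0.3]
gripper_width: 0.55
grasp_force: 0.0
```

```bash
python3 lev.py c7.png
```

```text
lever(72..107) unseen
bay(270) unseen
bar 16 [549.1 -96.3  64. ] r 46.3 ang 272.5
22.05 [608.2  98.8 159.4] [-0.2 -1.   1.2] 0.5527250076283228
```

View pics/c7.png

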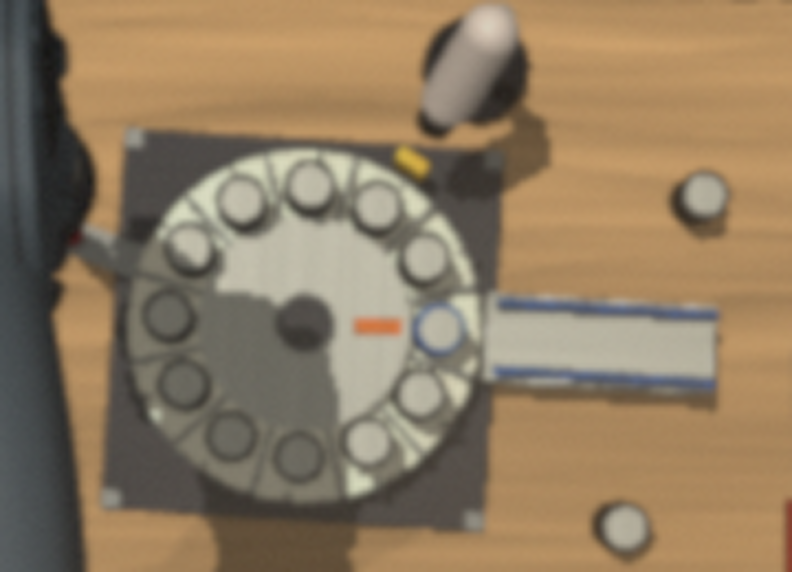

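The blue capacitor stands upright in the bay (439,328), level with the others against the hub. Two more strokes, a little slower.

>>> arm_command:
  increments:
    - [[0,0.1,-5],0]
    - [[0,0.1,-9.1],0]
    - [[0,0.1,-9.1],0]
    - [[-1,0.2,-9.1],0]
    - [[-2,0.4,-9.1],0]
    - [[-3,0.6,-9.1],0]
    - [[-4,0.8,-9.1],0]
    - [[-5,0.9,-9.1],0]
    - [[-6,0.9,-9.1],0]
    - [[-7,0.9,-9.1],0]
    - [[-8,0.8,-9.1],0]
    - [[-9,0.7,-9.1],0]
    - [[-10,0.6,-9.1],0]
    - [[-10.8,0.6,-9.1],0]
    - [[-11.5,0.6,-9.1],0]
    - [[-11.5,0.6,-9.1],0]
    - [[-11.5,0.6,-9.1],0]

```text
clock: 24.18
eef_pos: [496.2, 104.2, 67.0]
ee_rot: [0.708, 0.706, 0.001, 0.004]
wrist_force: [14.1, -2.2, -7.9]
gripper_width: 0.551
grasp_force: 6.8
```

>>> arm_command:
  increments:
    - [[1.5,0.2,0],0]
    - [[3,0.4,0],0]
    - [[4.5,0.4,0],0]
    - [[6,0.3,0],0]
    - [[7.5,0.1,0],0]
    - [[9,-0.2,0],0]
    - [[10.5,-0.5,0],0]
    - [[11.5,-0.6,0],0]
    - [[11.5,-0.6,0],0]
    - [[11.5,-0.6,0],0]
    - [[11.5,-0.6,0],0]

```text
clock: 25.55
eef_pos: [607.0, 100.0, 67.2]
ee_rot: [0.707, 0.707, -0.0, -0.0]
wrist_force: [0.3, 0.9, 1.3]
gripper_width: 0.551
grasp_force: 0.0
```

>>> arm_command:
  increments:
    - [[-1,0.1,0],0]
    - [[-2,0.3,0],0]
    - [[-3,0.5,0],0]
    - [[-4,0.7,0],0]
    - [[-5,0.8,0],0]
    - [[-6,0.9,0],0]
    - [[-7,0.9,0],0]
    - [[-8,0.8,0],0]
    - [[-9,0.7,0],0]
    - [[-10,0.6,0],0]
    - [[-10.8,0.6,0],0]
    - [[-11.5,0.6,0],0]
    - [[-11.5,0.6,0],0]
    - [[-11.5,0.6,0],0]

```text
clock: 27.3
eef_pos: [496.3, 104.1, 67.3]
ee_rot: [0.708, 0.706, 0.002, 0.004]
wrist_force: [13.5, -2.2, -6.1]
gripper_width: 0.549
grasp_force: 6.5
```

>>> arm_command:
  increments:
    - [[1.5,0.2,0],0]
    - [[3,0.4,0],0]
    - [[4.5,0.4,0],0]
    - [[6,0.3,0],0]
    - [[7.5,0.1,0],0]
    - [[9,-0.2,0],0]
    - [[10.5,-0.5,0],0]
    - [[11.5,-0.6,0],0]
    - [[11.5,-0.6,0],0]
    - [[11.5,-0.6,0],0]
    - [[11.5,-0.6,5],0]
    - [[11.5,-0.6,10],0]
    - [[11.5,-0.6,14],0]
    - [[9,5,14],0]
    - [[6,10,14],0]
    - [[3,15,14],0]
    - [[3,15,14],0]
    - [[3,15,14],0]

```text
clock: 29.55
eef_pos: [522.2, 255.9, 207.4]
ee_rot: [0.707, 0.707, -0.0, 0.0]
wrist_force: [-0.2, -0.6, -0.8]
gripper_width: 0.547
grasp_force: 0.0
```

```bash
python3 lev.py c8.png
```

```text
lever(72..107) 36 [604.9  97.2 112. ] r 157.3 ang 72.3
bay(270) unseen
bar 16 [589.1 -74.3  64. ] r 46.5 ang 331.4
29.6 [522.7 255.2 207.3] [-0.5 -0.1  0.1] 0.5541442549069571
```

View pics/c8.png

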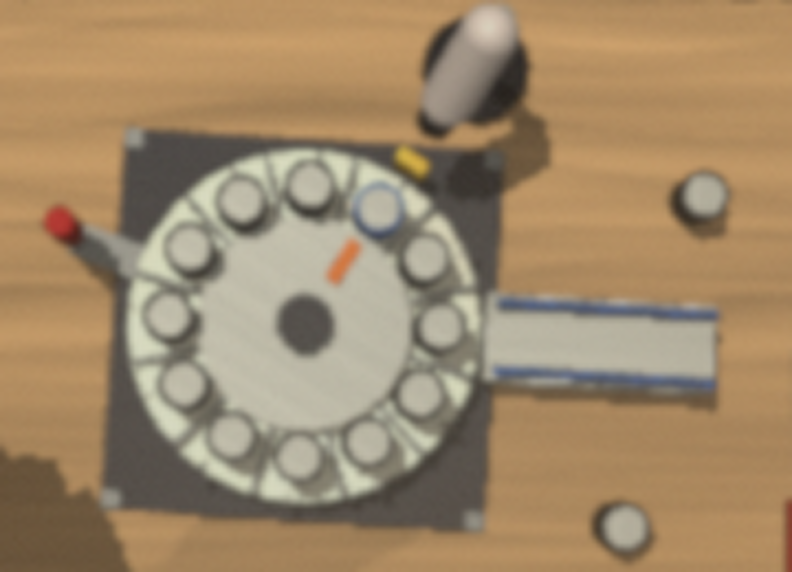

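The blue capacitor (379,209) stands upright at the yellow marker (412,162). The lever is back at rest (61,222) and nothing else has moved.

```bash
python3 -c "
from cell import ctrl
print(ctrl.hand_in())"
```

```text
the job is handed in; nothing more can be done
None
```

The job is done and handed in at about 30 s: the blue capacitor stands upright against the hub at the yellow inspection marker, and the lever is sprung back at rest.

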